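# Slide the specimen carrier home under the imaging bridge

### The job

Push the black specimen carrier with your fingertips, keeping it flat on the bench, in under the low white imaging bridge from its flared side until its front edge sits squared up against both steel stop pins on the far side, then take the hand away. Do not lift or tip the carrier, do not touch the orange dish on it, press gently against the stops, and leave the bottle, the objective and the filter cube where they stand.

Things in the scene. Friction and masses are not known exactly. Their poses are not given: they have to be found in the camera images.
- bridge: Fixed white bridge with a black lens barrel on top. Origin: on the bench under the lens axis. x: direction the carrier slides in (in at the flared -x mouth), y across, z up. Beam 60 mm along x, 152 mm along y, underside 27 mm above the bench, top 47 mm; barrel (27 mm radius) up to 122 mm. Legs 60 mm long leave a passage 112 mm wide (y -56 to +56 mm).
- mouth (a point): Middle of the bridge's mouth, on the bench, 67 mm to -x of the lens axis. Two steel guides 14 mm high flare from the legs out to here, where they leave about 150 mm. Thin blue lines painted on the bench mark the lane before it.
- stops (a point): Point on the bench 50 mm to +x of the lens axis, midway between the two steel stop pins (radius 8 mm, 18 mm high, at y = +30 and -30 mm in the bridge's frame): the line their fronts make, where the carrier's front edge ends up.
- carrier: Loose black flat plate, 150 mm (x) by 96 mm (y) by 16 mm high, 0.25 to 0.5 kg, slides with 1 to 4 N. Origin: centre of its underside. It lies before the mouth, x roughly along the bridge's x (up to 0.2 rad askew, 22 mm off line). Front edge at x = +75 mm, rear edge (yellow strip on top) at -75 mm. Home: origin at x = -25 mm, y = 0 in the bridge's frame.
- dish_centre (a point): Centre of the foot of the round orange dish fixed on the carrier, 25 mm ahead of the carrier's centre, 16 mm above the bench. Dish 60 mm across, 6 mm high: its top passes 5 mm below the beam. With the carrier home it lies under the lens axis (bridge x = 0, y = 0).
- dish: The same orange dish; origin at the centre of its foot. Not to be touched.
- bottle: Bystander: amber bottle, 56 mm across, 110 mm high. Origin: centre of its underside.
- objective: Bystander: brass objective lens standing upright, 34 mm across, 56 mm high. Origin: centre of its underside.
- filter_cube: Bystander: grey filter cube, 40 mm. Origin: centre of its underside.
Mind the look-alikes: they are no part of the job. Of the things that look like the carrier, take the one that is farthest to the robot's right at the start.

How it is judged:
At the end, for the whole second after the job is handed in: The dish is under the lens axis (within 5 mm along the slide, 10 mm across), the carrier is square to the bridge within 0.06 rad, flat on the bench and at rest against the stop pins, and the robot is clear (x of dish_centre in the frame of bridge between -0.005 and 0.005 m and y of dish_centre in the frame of bridge between -0.01 and 0.01 m and angle between the x axis of carrier and the x axis of bridge, either way round below 0.06 rad and angle between carrier's own z axis and vertical below 0.03 rad and height (world z) of carrier below 0.003 m and linear speed of carrier below 0.01 m/s); the robot touches nothing.
It fails at once if the carrier is lifted more than 6 mm off the bench (height (world z) of carrier above 0.006 m).
It fails at once if the carrier is tipped more than 0.08 rad (angle between carrier's own z axis and vertical above 0.08 rad).
It fails at once if the dish is touched by the hand (contact force between any of the fingers, the arm and dish above 1 N).
It fails at once if the carrier is rammed against the bridge or its stops with more than 45 N (contact force between carrier and bridge above 45 N).
It fails at once if a bystander is moved more than 15 mm or tipped over (distance of any of bottle, objective, filter_cube from where it was at the start of the episode above 0.015 m or angle between any of bottle, objective, filter_cube's own z axis and vertical above 0.3 rad).
It also fails if it takes over 64 s, if anything falls off the work surface, if the arm or the gripper's body presses on something with over 40 N, if the wrist force passes 120 N, or if a joint passes its speed limit or range.

### The arm

A 6-joint arm with a two-finger parallel gripper is mounted at the origin on the work surface. World frame = base frame: x ahead of the robot, y to its left, z up, the work surface at z = 0. Lengths are in m, angles in rad, forces in N, time in s.
With the tool pointing down it reaches from about 0.3 to 0.95 m from the base axis. Payload 3.1 kg.
Tool frame: the origin (TCP) lies on the centre line of the jaws, within the pads' length; the fingertips stand ahead of it and the grasp point (between the pads) lies 6 mm ahead of it (manip.nose_length is the x of the fingertips in the tool frame, in m); x points along the fingers, z is the direction in which the jaws open and shut, and the axes are right-handed (so a half turn about x gives the same grasp; the last joint's range is limited). The gripper opens to 85 mm and grips with 20 to 120 N. Pads are 22 mm wide; open, the fingers measure 114 mm over their backs; the gripper's body (76 mm by 85 mm) begins 54 mm behind the grasp point. The pads swing forward as they close: fully open they stand 13 mm farther back than shut.
Start: joints at [-1.369, 0.308, 1.634, -0, 1.2, -0.07], TCP at [0.168, -0.602, 0.256] pointing down, gripper open.
Joint ranges: [-3.06, 3.06], [-0.79, 1.96], [0.05, 2.63], [-1.19, 4.34], [0.05, 2.64], [-2.94, 2.94]. Speed limits (rad/s): [2.79, 2.79, 3.14, 3.14, 3.14, 3.14].

### API

Orientations are given as a rotation vector (axis times angle).
In Python, from cell import manip gives the robot as it stands. The module is installed in compiled form; this text tells all that it offers.
- The arm moves only by the tool step_arm, never from a script. Its argument "commands" is one flat list of numbers, 4 for each row, row after row: the shift along the tool's x, y, z in mm, then the turn about the tool's x in degrees. In form: [dx, dy, dz, twist, dx, dy, dz, twist, ...]. A call has 1 to 20 rows; each row is the pose to reach, as a shift and turn from the pose measured when the call began, along the tool's axes at that moment; what a row does not reach only later rows make up. A row lasts 1/12 s, in which the tool goes at most 41.7 mm and 7.16 degrees, less where a joint would pass 70% of its speed; a pose out of reach is approached as far as the arm can. A call with a gripper value outside its range is refused whole. "claw" is the finger opening in mm, from 0 to 85.4, set as the call begins (left out, the last holds). The fingers move at their own pace and stop on an object; "newtons" is the grip in N (left out, the last holds). Time passes only in rows, so rows that repeat a pose let the fingers close. It gives the time, the measured TCP pose, the force and the opening at its end, in the units of the state.
- manip.sense(): the state, without advancing time (a new reading comes with each control period).
- manip.camera(name): name is "side" or "top" or "wrist"; returns the picture (400x640x3 uint8, red, green, blue); there is no depth.
- manip.camera_model(name): a dict with "vertical_fov" (degrees; the focal length in pixels is half the picture's height over the tangent of half this angle, whatever the lens; pixels are square), "cx", "cy" (the principal point, pixels), "T" (4x4, takes a point from camera to world coordinates). Camera axes: x right, y up, looking along -z (the intrinsics and any distortion apply to the point x, -y, -z); pixel columns grow to the right and rows downward; lengths in m; the calibration is good to about 2 mm. A picture is of the moment at which its call begins: read the wrist's pose just before it. camera_model takes no time and is no camera call; for the wrist camera it gives the pose at the moment of the call.
- manip.sign_off(): hands the job in, once; it reports no verdict.
The state is a dict: "t": time; "q": joint angles; "joint_velocities": joint speeds; "joint_torque": joint torques, N m; "eef_pos": TCP position; "tcp_rot": TCP orientation; "ft_force": force on the tool from outside, world axes, zero at the start; "ft_torque": the same for the moment, N m; "opening": finger opening in m.
Only numpy, scipy, OpenCV 4.12 (cv2) and the standard library are available. Lean on these libraries where they do the work, as an engineer would, in place of code of your own. Each camera call takes 0.05 s, during which the arm holds its last target.

## Working session

There is one attempt and no reset: what is moved stays moved. The work goes in short steps, Python scripts to look and compute and a tool call to move; the robot and the scene stay as the last step left them, time stands still between calls to the robot, and variables do not carry over. Pictures are saved under pics/ and viewed, and the job is handed in when it is done.

Besides the shell and the picture viewer there is one more tool, called after "Call:" as name(argument=value, ...) on one line, values as JSON. step_arm: Moves the arm, as the interface text tells. Its arguments: {"type":"object","properties":{"commands":{"type":"array"},"claw":{"type":"number"},"newtons":{"type":"number"}},"required":["commands"]}

```bash
mkdir -p pics; ls; python3 - <<'E'
from cell import manip
import cv2, numpy as np
s=manip.sense()
print({k:np.round(v,4) for k,v in s.items()}, manip.nose_length)
for n in ["side","top","wrist"]:
    m=manip.camera_model(n)
    print(n,{k:(np.round(v,4).tolist() if not isinstance(v,str) else v) for k,v in m.items()})
    im=manip.camera(n)
    cv2.imwrite(f"pics/{n}0.png",im[:,:,::-1])
E
```

```text
pics
{'t': np.float64(0.0), 'q': array([-1.3687,  0.309 ,  1.6352, -0.    ,  1.1997, -0.0697]), 'joint_velocities': array([-0.0026, -0.0003, -0.0007,  0.0004, -0.    , -0.0005]), 'joint_torque': array([-5.00000e-04, -4.15261e+01, -2.76666e+01, -1.00000e-04,
        1.01000e-02, -0.00000e+00]), 'eef_pos': array([ 0.1676, -0.6013,  0.255 ]), 'tcp_rot': array([ 1.0082,  1.3274, -1.0057]), 'ft_force': array([-0.7963, -0.2504,  0.5743]), 'ft_torque': array([-0.0353, -0.0031, -0.0618]), 'opening': np.float64(0.0856)} 0.025
side {'vertical_fov': 50.2169, 'cx': 322.0896, 'cy': 197.6254, 'T': [[0.9236, 0.2621, -0.2799, 0.2051], [-0.3831, 0.6635, -0.6427, -0.8532], [0.0172, 0.7007, 0.7132, 0.9795], [0.0, 0.0, 0.0, 1.0]]}
top {'vertical_fov': 45.0629, 'cx': 312.8537, 'cy': 196.5145, 'T': [[0.0081, 0.9902, -0.1391, 0.3916], [-1.0, 0.0074, -0.0053, -0.0097], [-0.0042, 0.1391, 0.9903, 1.4658], [0.0, 0.0, 0.0, 1.0]]}
wrist {'vertical_fov': 63.0166, 'cx': 324.8129, 'cy': 197.6122, 'T': [[0.2688, 0.928, 0.2581, 0.2332], [-0.9632, 0.2595, 0.0701, -0.582], [-0.0019, -0.2675, 0.9636, 0.3734], [0.0, 0.0, 0.0, 1.0]]}
```

View pics/side0.png

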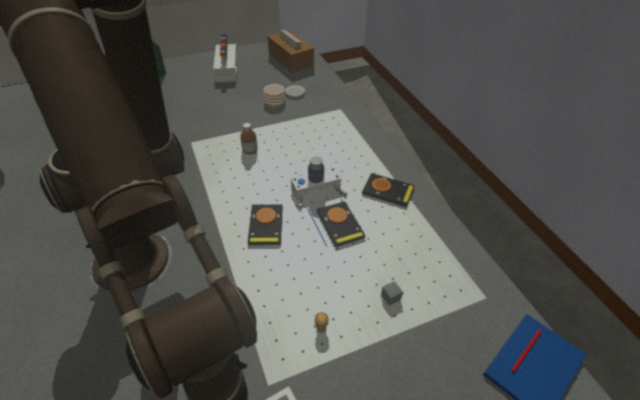

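View pics/top0.png

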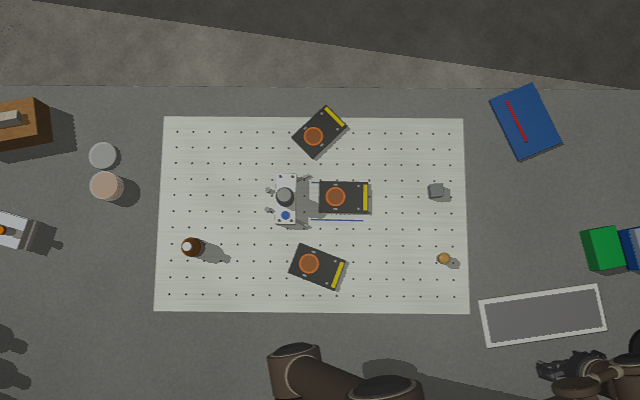

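View pics/wrist0.png

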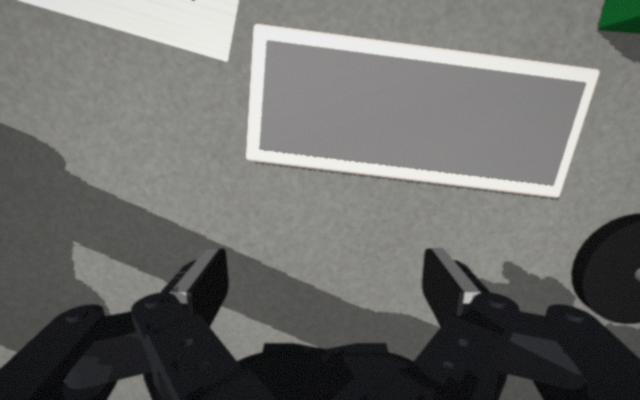

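```bash
cat > h.py <<'E'
from cell import manip
import cv2, numpy as np
def model(n):
    m=manip.camera_model(n); f=200/np.tan(np.radians(m["vertical_fov"])/2)
    return f,m["cx"],m["cy"],np.array(m["T"])
def ray(M,u,v):
    f,cx,cy,T=M
    d=np.array([(u-cx)/f,-(v-cy)/f,-1.0])
    return T[:3,3],T[:3,:3]@d
def plane(M,u,v,z):
    o,d=ray(M,u,v); return o+d*(z-o[2])/d[2]
def proj(M,p):
    f,cx,cy,T=M
    c=T[:3,:3].T@(np.asarray(p)-T[:3,3]); return np.array([cx+f*c[0]/-c[2], cy-f*c[1]/-c[2]])
def tri(M1,p1,M2,p2):
    o1,d1=ray(M1,*p1);o2,d2=ray(M2,*p2)
    A=np.stack([d1,-d2],1);s=np.linalg.lstsq(A,o2-o1,rcond=None)[0]
    a=o1+s[0]*d1;b=o2+s[1]*d2
    return (a+b)/2,np.linalg.norm(a-b)
def R_tool():
    s=manip.sense(); return np.array(s["eef_pos"]),cv2.Rodrigues(np.array(s["tcp_rot"],float))[0]
E
python3 - <<'E'
from h import *
M={n:model(n) for n in("top","side")}
im=cv2.imread("pics/top0.png")
hsv=cv2.cvtColor(im,cv2.COLOR_BGR2HSV)
def blobs(name,hsv,lo,hi,mn=15):
    k=cv2.inRange(hsv,lo,hi);n,l,st,c=cv2.connectedComponentsWithStats(k)
    return [(c[i].round(1),st[i].tolist()) for i in range(1,n) if st[i][4]>=mn]
for n,z in (("top",0),("side",0)):
    I=cv2.imread(f"pics/{n}0.png");h=cv2.cvtColor(I,cv2.COLOR_BGR2HSV)
    for nm,lo,hi,zz in(("orange",(5,140,100),(16,255,255),.022),("yellow",(24,140,120),(34,255,255),.016),("blue",(105,120,80),(125,255,255),.047),("brown",(0,60,20),(18,255,140),0.05),):
        for c,s in blobs(nm,h,lo,hi): print(n,nm,c,s,plane(M[n],*c,zz).round(3))
for u,v in((438,190),(444,259),(190,247),(285,197)): print(u,v,plane(M["top"],u,v,.03).round(3))
c=im[90:300,160:470];cv2.imwrite("pics/topc.png",cv2.resize(c,None,fx=2.58,fy=2.58,interpolation=cv2.INTER_CUBIC))
print(R_tool())
E
```

```text
top orange [ 19.1 118.6] [0, 97, 37, 44, 793] [0.832 0.912 0.022]
top orange [313.  135.8] [304, 127, 19, 19, 288] [ 0.783 -0.001  0.022]
top orange [335.1 196. ] [325, 187, 21, 19, 301] [ 0.597 -0.069  0.022]
top orange [308.6 263.2] [299, 254, 20, 20, 320] [0.395 0.009 0.022]
top yellow [334.  116.5] [324, 107, 21, 20, 108] [ 0.847 -0.066  0.016]
top yellow [364.5 197. ] [363, 185, 5, 25, 102] [ 0.595 -0.159  0.016]
top yellow [336.9 274.5] [331, 262, 13, 26, 120] [ 0.362 -0.075  0.016]
top blue [525.7 120.8] [490, 83, 72, 77, 2995] [ 0.828 -0.646  0.047]
top blue [284.9 214.6] [282, 211, 7, 8, 44] [0.536 0.08  0.047]
top blue [350.5 220. ] [339, 220, 24, 1, 24] [ 0.522 -0.114  0.047]
top blue [628.9 249.1] [619, 229, 21, 41, 354] [ 0.443 -0.926  0.047]
top brown [ 26.1 124.5] [0, 97, 53, 55, 2092] [0.805 0.871 0.05 ]
top brown [312.9 135.7] [306, 129, 15, 15, 179] [ 0.776 -0.001  0.05 ]
top brown [321.3 135.5] [318, 128, 6, 17, 21] [ 0.777 -0.026  0.05 ]
top brown [335. 196.] [328, 189, 15, 15, 182] [ 0.593 -0.068  0.05 ]
top brown [343.2 196.8] [339, 188, 7, 18, 20] [ 0.59  -0.09
[... 2953 characters left out ...]
side brown [223.7 284. ] [218, 279, 12, 12, 61] [ 0.22  -0.208  0.05 ]
side brown [179.9 341.1] [128, 287, 102, 113, 5609] [ 0.092 -0.32   0.05 ]
side brown [232.2 298.9] [227, 297, 12, 5, 19] [ 0.229 -0.258  0.05 ]
side brown [221.2 359.1] [217, 356, 8, 6, 17] [ 0.169 -0.397  0.05 ]
side brown [226.2 394.2] [221, 391, 11, 8, 20] [ 0.162 -0.475  0.05 ]
438 190 [ 0.616 -0.378  0.03 ]
444 259 [ 0.41 -0.39  0.03]
190 247 [0.439 0.361 0.03 ]
285 197 [0.591 0.082 0.03 ]
(array([ 0.1676495 , -0.60147841,  0.25528529]), array([[-3.68063785e-04,  9.63292347e-01,  2.68454315e-01],
       [ 1.80038626e-03,  2.68454536e-01, -9.63290673e-01],
       [-9.99998312e-01,  1.28769049e-04, -1.83310670e-03]]))
```

View pics/topc.png

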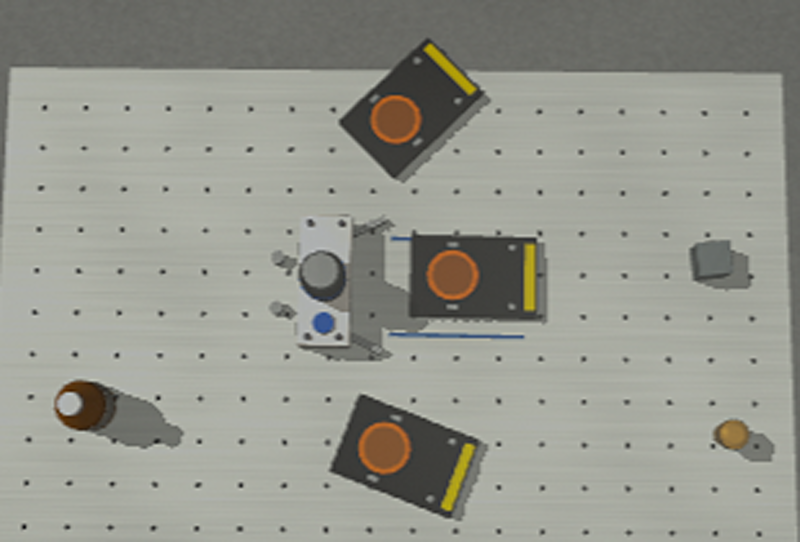

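Three plates look like the carrier in the top view: (319,132), (345,197) and (318,267). Image right is the robot's right, so the middle one at (345,197) is farthest right: its strip is at y = -0.16, against about -0.07 for the others. The enlarged crop confirms this, and that plate lies in the blue-lined lane. Next I move the wrist camera over it.

Call:
step_arm(commands=[-75,134,-98,-18,-75,268,-196,-37,-75,402,-293,-56,-75,536,-391,-74,-75,536,-391,-74,-75,536,-391,-74,-75,536,-391,-74,-75,536,-391,-74,-75,536,-391,-74,-75,536,-391,-74,-75,536,-391,-74,-75,536,-391,-74,-75,536,-391,-74,-75,536,-391,-74,-75,536,-391,-74,-75,536,-391,-74,-75,536,-391,-74,-75,536,-391,-74,-75,536,-391,-74,-75,536,-391,-74], claw=50)

```text
t: 1.82
eef_pos: [0.578, -0.082, 0.3305]
tcp_rot: [0.008, 1.573, -0.005]
ft_force: [0.2, 0.6, -0.6]
opening: 0.0496
```

```bash
python3 - <<'E'
from h import *
import pickle
print(R_tool(), manip.nose_length, manip.sense()["t"], manip.sense()["opening"])
M=model("wrist"); im=manip.camera("wrist"); pickle.dump(M,open("w1.pkl","wb"))
cv2.imwrite("pics/w1.png",im[:,:,::-1])
E
```

```text
(array([ 0.57803104, -0.08201028,  0.33046836]), array([[-0.00204349,  0.00845321,  0.99996218],
       [ 0.00146003,  0.99996323, -0.00845024],
       [-0.99999685,  0.00144271, -0.00205576]])) 0.025 1.8167 0.04961804279267078
```

View pics/w1.png

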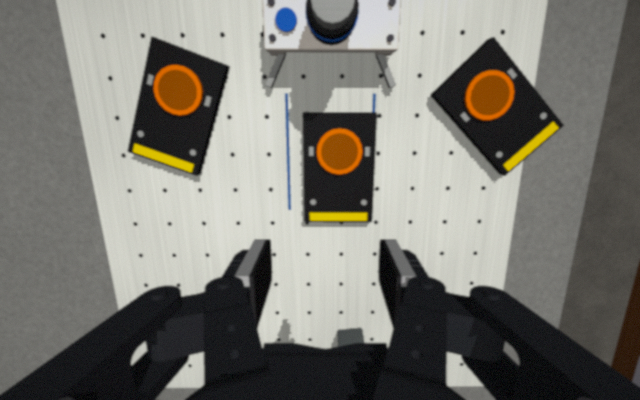

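The wrist view shows the carrier at (340,165), with its dish at (340,151) and its strip at (338,216). The lane lines are at u of about 288 and 375, and the bridge is at the top edge. I'll take a second viewpoint farther forward to see the whole bridge and the pins.

Call:
step_arm(commands=[0,40,0,0,0,80,0,0,0,120,0,0,0,120,0,0,0,120,0,0,0,120,0,0])

```text
t: 2.37
eef_pos: [0.5788, 0.0364, 0.3308]
tcp_rot: [0.008, 1.573, -0.007]
ft_force: [0.1, -1.2, -0.3]
opening: 0.05
```

```bash
python3 - <<'E'
from h import *
import pickle
print(R_tool()[0], manip.sense()["t"])
M=model("wrist"); im=manip.camera("wrist"); pickle.dump(M,open("w2.pkl","wb"))
cv2.imwrite("pics/w2.png",im[:,:,::-1])
cv2.imwrite("pics/w2c.png",cv2.resize(im[60:330,200:460,::-1],None,fx=2.2,fy=2.2,interpolation=cv2.INTER_CUBIC))
E
```

```text
[0.57875179 0.03635724 0.33081366] 2.3667
```

View pics/w2.png

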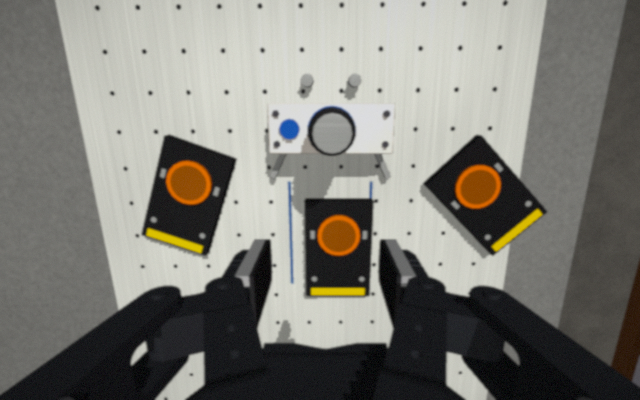

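View pics/w2c.png

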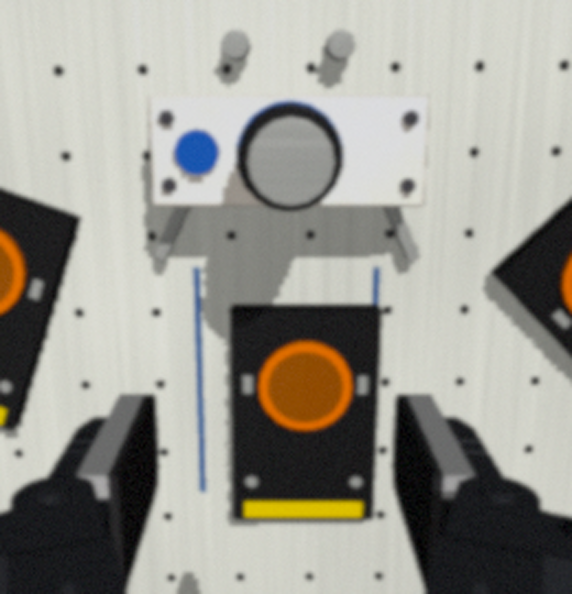

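```bash
cat > meas.py <<'E'
from h import *
def strip(im):
    h=cv2.cvtColor(im,cv2.COLOR_BGR2HSV)
    return cv2.inRange(h,(22,120,100),(35,255,255)),cv2.inRange(h,(3,120,80),(19,255,255)),h
def carrier(M,im,lo,hi):
    y,o,h=strip(im); out={}
    def pick(k):
        n,l,st,c=cv2.connectedComponentsWithStats(k)
        b=[i for i in range(1,n) if st[i][4]>150 and lo<c[i][0]<hi]
        i=max(b,key=lambda i:st[i][4]); return (l==i).astype(np.uint8),c[i]
    k,c=pick(y)
    pts=cv2.findContours(k,cv2.RETR_EXTERNAL,cv2.CHAIN_APPROX_NONE)[0][0][:,0,:]
    P=np.array([plane(M,*p,.016)[:2] for p in pts])*1000
    r=cv2.minAreaRect(P.astype(np.float32)); out["strip"]=(r,cv2.boxPoints(r),c)
    k,c=pick(o)
    pts=max(cv2.findContours(k,cv2.RETR_EXTERNAL,cv2.CHAIN_APPROX_NONE)[0],key=len)[:,0,:]
    P=np.array([plane(M,*p,.022)[:2] for p in pts])*1000
    out["dish"]=(cv2.minEnclosingCircle(P.astype(np.float32)),P.mean(0),c)
    return out
E
python3 - <<'E'
from meas import *
import pickle
np.set_printoptions(precision=1,suppress=True)
Ms=[];D=[]
for n in("w1","w2"):
    M=pickle.load(open(n+".pkl","rb"));im=cv2.imread(f"pics/{n}.png")
    o=carrier(M,im,280,400);print(n,o["strip"],o["dish"])
    Ms.append(M);D.append(o)
    # dark plate
    g=cv2.cvtColor(im,cv2.COLOR_BGR2HSV)[:,:,2]
    y,orr,h=strip(im)
    k=((g<60)|(y>0)|(orr>0)).astype(np.uint8);k[:,:290]=0;k[:,385:]=0
    r0=100 if n=="w1" else 190
    k[:r0]=0;k[300:]=0
    k=cv2.morphologyEx(k,cv2.MORPH_OPEN,np.ones((5,5)))
    nn,l,st,c=cv2.connectedComponentsWithStats(k);i=1+np.argmax(st[1:,4])
    pts=cv2.findContours((l==i).astype(np.uint8),cv2.RETR_EXTERNAL,cv2.CHAIN_APPROX_NONE)[0][0][:,0,:]
    P=np.array([plane(M,*p,.016)[:2] for p in pts])*1000
    r=cv2.minAreaRect(P.astype(np.float32));print("plate",r,"\n",cv2.boxPoints(r))
for key in("strip","dish"):
    p,e=tri(Ms[0],D[0][key][2],Ms[1],D[1][key][2]);print(key,"tri",p*1000,e*1000)
M=Ms[1]
C=[(269.1,103.6),(394.1,104.5),(392.7,153.6),(270,152.7)]
B=[plane(M,*p,.047)[:2]*1000 for p in C];print("beam",B)
for p in[(306.5,80),(354,79.5)]: print("pin",plane(M,*p,.018)*1000)
im=cv2.imread("pics/w2.png");h=cv2.cvtColor(im,cv2.COLOR_BGR2HSV)
k=cv2.inRange(h,(0,0,165),(180,40,255));k[:98]=0;k[160:]=0;k[:,:262]=0;k[:,400:]=0
cv2.imwrite("pics/k.png",cv2.resize(np.dstack([k]*3)[90:170,250:410],None,fx=4,fy=4))
# blue lines
for n,M in zip(("w1","w2"),Ms):
    im=cv2.imread(f"pics/{n}.png");h=cv2.cvtColor(im,cv2.COLOR_BGR2HSV)
    b=cv2.inRange(h,(100,60,60),(130,255,255))
    N,l,st,c=cv2.connectedComponentsWithStats(b)
    for i in range(1,N):
        if st[i][4]>=12:
            ys,xs=np.where(l==i);P=np.array([plane(M,x,y,0)[:2]*1000 for x,y in zip(xs,ys)])
            if st[i][3]>3*st[i][2]:
                vx,vy,x0,y0=cv2.fitLine(P.astype(np.float32),cv2.DIST_L2,0,.01,.01).ravel()
                print(n,"line",c[i],"pt",x0,y0,"slope dx/dy",np.round(vx/vy,4),"y range",P[:,1].min(),P[:,1].max())
            else: print(n,"blob",c[i],st[i],plane(M,*c[i],.047)*1000)
E
```

```text
w1 (((595.444580078125, -160.0735626220703), (13.26969051361084, 81.3167724609375), 89.58853149414062), array([[ 554.7, -166.4],
       [ 636.1, -167. ],
       [ 636.1, -153.7],
       [ 554.8, -153.1]], dtype=float32), array([338.1, 216.5])) (((596.4208374023438, -68.24126434326172), 31.256437301635742), array([596.5, -67.9]), array([339.1, 150.9]))
plate ((595.7951049804688, -85.37833404541016), (130.71559143066406, 92.32156372070312), 89.31509399414062) 
 [[ 548.9 -150.2]
 [ 641.2 -151.3]
 [ 642.7  -20.6]
 [ 550.4  -19.5]]
w2 (((595.3887939453125, -159.67750549316406), (13.48712158203125, 82.32390594482422), 89.5320053100586), array([[ 554.2, -166.1],
       [ 636.5, -166.8],
       [ 636.6, -153.3],
       [ 554.3, -152.6]], dtype=float32), array([337.3, 291. ])) (((596.4044799804688, -67.92789459228516), 31.838239669799805), array([596.3, -67.6]), array([338.4, 235. ]))
plate ((595.7542724609375, -91.5421142578125), (149.75303649902344, 92.51397705078125), 89.53654479980469) 
 [[ 548.9 -166. ]
 [ 641.4 -166.8]
 [ 642.6  -17. ]
 [ 550.1  -16.3]]
strip tri [ 595.4 -160.4   14.8] 
[... 211 characters left out ...]
 ]
w1 blob [285.5  19.2] [275   7  22  25 430] [535.4  81.8  47. ]
w1 blob [332.5  32.4] [307  15  51  27 152] [587.6  68.1  47. ]
w1 line [287.6 149.4] pt 526.57916 -69.201256 slope dx/dy 0.0129 y range -152.07783524194159 4.510641073876347
w1 line [373.7 102.7] pt 642.6999 -7.4793973 slope dx/dy 0.0007 y range -20.566550260995346 3.5653573505714538
w2 blob [329.7 110.2] [312 106  39  13  91] [584.9 101.9  47. ]
w2 blob [288.8 128.9] [279 119  20  21 326] [535.4  80.6  47. ]
w2 line [290.3 230.9] pt 526.5775 -70.406685 slope dx/dy 0.0115 y range -153.26365654456131 4.309393418982302
w2 line [370.5 190. ] pt 642.6948 -8.388499 slope dx/dy -0.0166 y range -20.137980736314315 3.256196718940979
```

View pics/k.png

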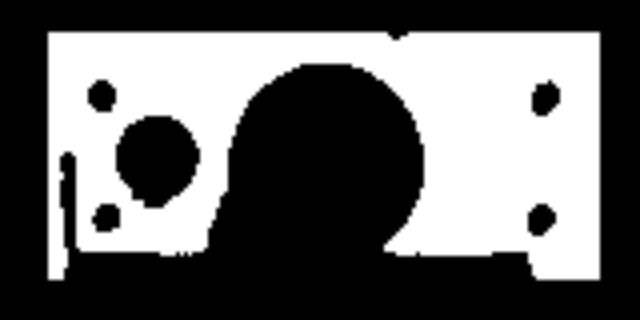

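The checks agree. The triangulated heights are 21 mm for the dish and 15 mm for the strip. The plate measures 150 x 92 mm, and the beam, pins and lane lines put the lens axis at about (586.3, 80) mm with the bridge's x-axis at dx/dy ≈ +0.012. The carrier is at about (596, -92), nearly parallel to the bridge and about 12 mm off line towards +x. I'll go behind it and lower the fingers.

Call:
step_arm(commands=[0,-40,3,0,0,-80,6,0,0,-120,9,0,0,-160,12,0,0,-200,16,0,0,-241,19,0,40,-241,19,0,80,-241,19,0,120,-241,19,0,160,-241,19,0,200,-241,19,0,240,-241,19,0,270,-241,19,0,270,-241,19,0,270,-241,19,0,270,-241,19,0])

```text
t: 3.75
eef_pos: [0.5959, -0.207, 0.0625]
tcp_rot: [0.009, 1.57, -0.011]
ft_force: [0.5, -0.2, 0.6]
opening: 0.0502
```

```bash
python3 - <<'E'
from meas import *
import pickle
np.set_printoptions(precision=4,suppress=True)
print(R_tool(), manip.sense()["t"],manip.sense()["ft_force"])
M=model("wrist"); im=manip.camera("wrist")[:,:,::-1].copy(); pickle.dump(M,open("w3.pkl","wb"))
cv2.imwrite("pics/w3.png",im)
E
```

```text
(array([ 0.5959, -0.207 ,  0.0625]), array([[ 0.0011,  0.0127,  0.9999],
       [-0.0007,  0.9999, -0.0127],
       [-1.    , -0.0007,  0.0011]])) 3.75 [ 0.4614 -0.1808  0.6134]
```

View pics/w3.png

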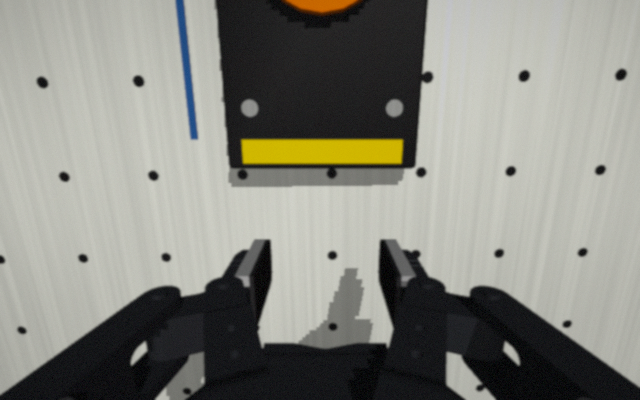

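The hand is square and centred behind the rear edge: strip centre at u = 322, jaw centre at about 325. Lowering now.

Call:
step_arm(commands=[15,0,0,0,25,0,0,0,30,0,0,0,33,0,0,0,34,0,0,0,34,0,0,0])

```text
t: 4.3
eef_pos: [0.5966, -0.2068, 0.0291]
tcp_rot: [0.009, 1.568, -0.01]
ft_force: [0.4, -0.9, 1.1]
opening: 0.05
```

```bash
python3 - <<'E'
from meas import *
print(R_tool()[0], manip.sense()["t"],manip.sense()["ft_force"])
im=manip.camera("wrist")[:,:,::-1].copy(); cv2.imwrite("pics/w4.png",im)
im=manip.camera("side")[:,:,::-1].copy(); cv2.imwrite("pics/s4.png",cv2.resize(im[140:300,230:430],None,fx=4,fy=3.75*4/3.75,interpolation=cv2.INTER_CUBIC)[:600])
E
```

```text
[ 0.59657189 -0.20677177  0.02910028] 4.3 [ 0.44923879 -0.91241122  1.06496802]
```

View pics/w4.png

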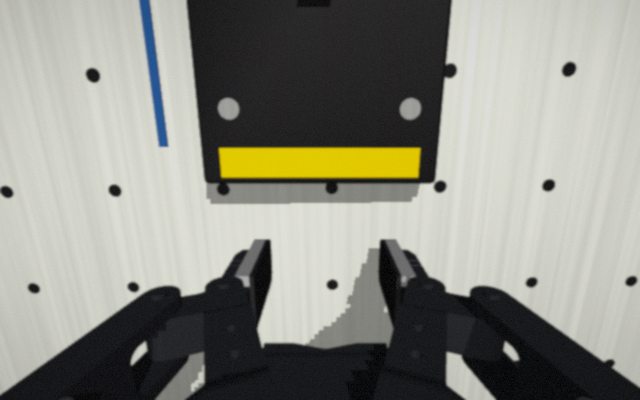

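View pics/s4.png

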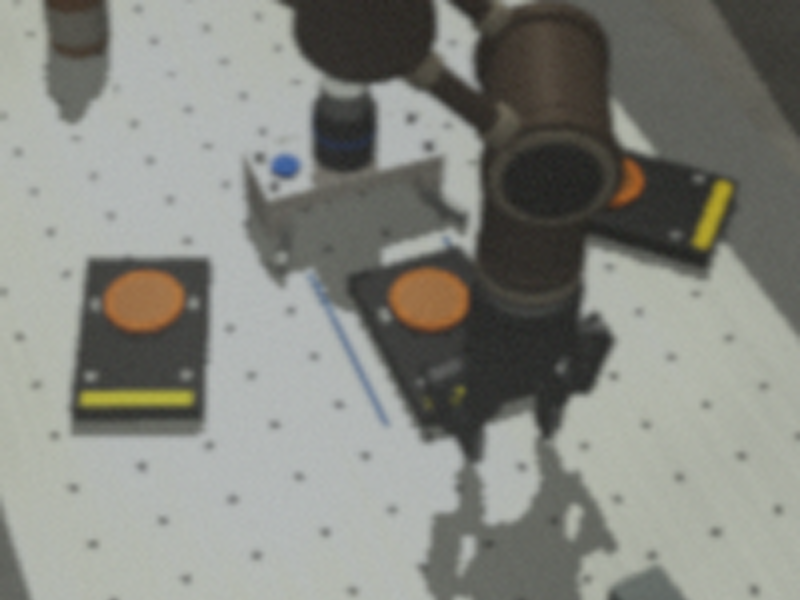

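The fingertips are just off the bench: in the side view the tip shadows meet the tips, and the force is about zero. Now I approach the rear edge gently.

Call:
step_arm(commands=[0,8,0,0,0,16,0,0,0,21,0,0,0,24,0,0,0,26,0,0,0,28,0,0,0,30,0,0,0,32,0,0,0,34,0,0,0,34,0,0])

```text
t: 5.23
eef_pos: [0.5976, -0.1729, 0.0298]
tcp_rot: [0.008, 1.567, -0.011]
ft_force: [0.3, -0.3, -0.1]
opening: 0.0497
```

```bash
cat > look.py <<'E'
from meas import *
import sys
np.set_printoptions(precision=4,suppress=True)
p,R=R_tool();s=manip.sense()
print(p,R[:,1],s["t"],"F",s["ft_force"],"T",s["ft_torque"])
n=sys.argv[1]
M=model("wrist");im=manip.camera("wrist")[:,:,::-1].copy();cv2.imwrite(f"pics/{n}.png",im)
y,o,h=strip(im)
k=cv2.findContours(y,cv2.RETR_EXTERNAL,cv2.CHAIN_APPROX_NONE)[0]
c=[q for q in k if 200<q[:,0,0].mean()<450]
if c:
    c=max(c,key=cv2.contourArea)[:,0,:]
    P=(np.array([plane(M,*q,.016)[:2] for q in c])*1000).astype(np.float32);r=cv2.minAreaRect(P);print("strip",r);print(cv2.boxPoints(r).round(1).tolist())
E
python3 look.py w5
```

```text
[ 0.5976 -0.1729  0.0298] [ 0.0122  0.9999 -0.0016] 5.2333 F [ 0.2881 -0.2502 -0.056 ] T [-0.2167  0.0089 -0.1021]
strip ((595.6558837890625, -151.8769989013672), (12.763298034667969, 81.66228485107422), 89.26798248291016)
[[554.7000122070312, -157.6999969482422], [636.4000244140625, -158.8000030517578], [636.5999755859375, -146.0], [554.9000244140625, -145.0]]
```

View pics/w5.png

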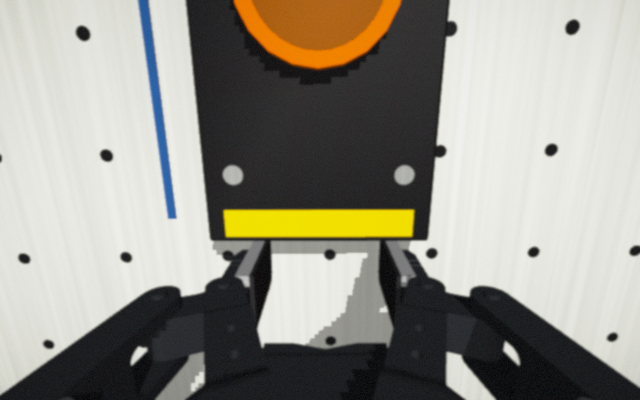

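The fingers are touching and have already pushed the carrier about 8 mm; it is still square (0.013 rad). Now I push diagonally to take out the ~12 mm offset.

Call:
step_arm(commands=[0,3,0,0,0,6,-1,0,0,9,-1.5,0,0,12,-2.2,0,0,15,-3,0,0,18,-3.6,0,0,21,-4.2,0,0,24,-4.8,0,0,27,-5.4,0,0,30,-6,0,0,33,-6.6,0,0,36,-7.2,0,0,36,-7.2,0])

```text
t: 6.37
eef_pos: [0.5908, -0.1361, 0.0298]
tcp_rot: [0.009, 1.567, -0.01]
ft_force: [1.1, -0.3, 1.0]
opening: 0.0502
```

```bash
python3 look.py w6
```

```text
[ 0.5908 -0.1361  0.0298] [ 0.0121  0.9999 -0.0009] 6.3667 F [ 1.0863 -0.2738  1.0024] T [-0.0462 -0.0848 -0.0141]
strip ((588.824462890625, -115.03723907470703), (12.75905704498291, 81.65603637695312), 89.27771759033203)
[[547.9000244140625, -120.9000015258789], [629.5999755859375, -121.9000015258789], [629.7000122070312, -109.19999694824219], [548.0999755859375, -108.0999984741211]]
```

View pics/w6.png

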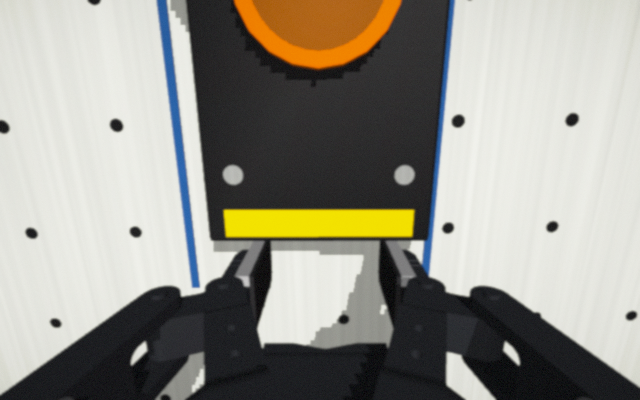

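The carrier sticks to the fingers: strip centre at x = 588.8, angle unchanged. About 5 mm of lateral offset is left, so I keep pushing and take it out before the front edge enters between the legs.

Call:
step_arm(commands=[0,3,-0.6,0,0,6,-1.2,0,0,9,-2,0,0,12,-2.8,0,0,15,-3.5,0,0,18,-4.2,0,0,21,-4.8,0,0,24,-4.8,0,0,28,-4.8,0,0,32,-4.8,0,0,36,-4.8,0,0,40,-4.8,0,0,44,-4.8,0,0,48,-4.8,0,0,52,-4.8,0,0,56,-4.8,0,0,60,-4.8,0,0,64,-4.8,0,0,68,-4.8,0,0,70,-4.8,0])

```text
t: 8.08
eef_pos: [0.5867, -0.0655, 0.0296]
tcp_rot: [0.009, 1.568, -0.01]
ft_force: [-0.7, -3.8, 1.2]
opening: 0.0502
```

```bash
python3 look.py w7; python3 - <<'E'
from h import *
im=manip.camera("side")[:,:,::-1]; cv2.imwrite("pics/s7.png",cv2.resize(im[120:270,230:430],None,fx=4,fy=4,interpolation=cv2.INTER_CUBIC))
E
```

```text
[ 0.5867 -0.0655  0.0296] [ 0.0119  0.9999 -0.0006] 8.0833 F [-0.6585 -3.8203  1.1849] T [-0.4425  0.0019 -0.0281]
strip ((584.921875, -44.373321533203125), (12.74447250366211, 81.6786880493164), 89.29804992675781)
[[544.0, -50.20000076293945], [625.7000122070312, -51.20000076293945], [625.7999877929688, -38.5], [544.2000122070312, -37.5]]
```

View pics/w7.png

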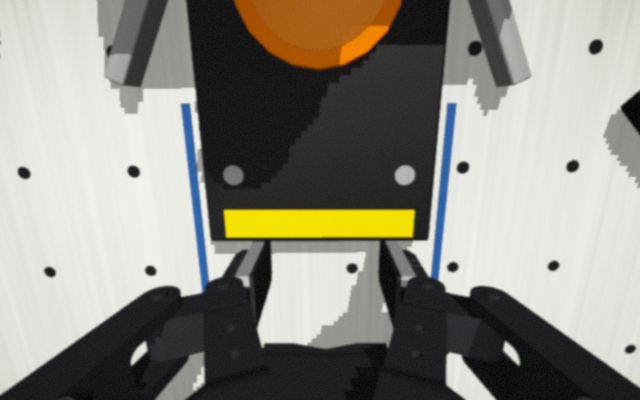

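View pics/s7.png

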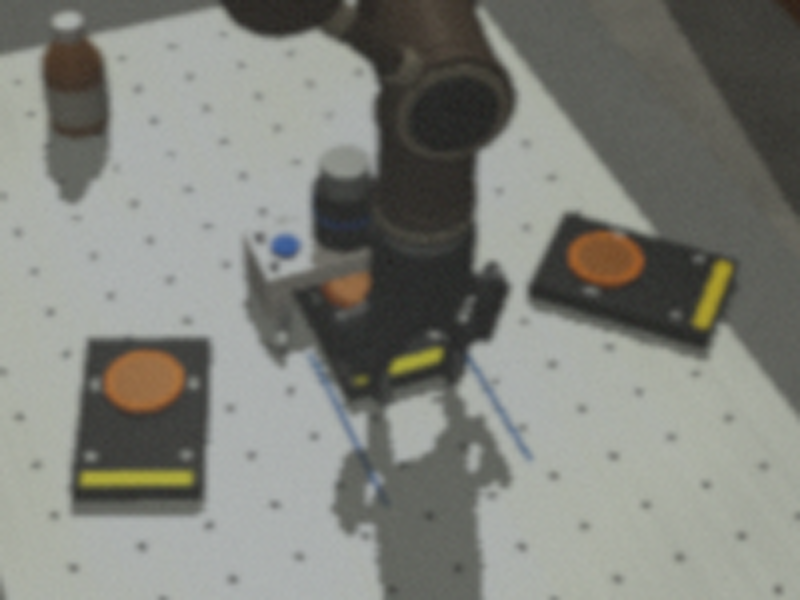

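The carrier is centred between the guides: guide tips at u = 125 and 515, carrier centre at 320. About 31 mm remain and the hand is well clear of the barrel. I'll go 24 mm, then creep.

Call:
step_arm(commands=[0,3,0,0,0,6,0,0,0,9,0,0,0,12,0,0,0,15,0,0,0,18,0,0,0,20,0,0,0,22,0,0,0,24,0,0,0,24,0,0])

```text
t: 9.02
eef_pos: [0.5869, -0.0407, 0.0296]
tcp_rot: [0.01, 1.568, -0.009]
ft_force: [0.3, -1.8, 0.6]
opening: 0.0498
```

```bash
python3 look.py w8
```

```text
[ 0.5869 -0.0407  0.0296] [0.0121 0.9999 0.0006] 9.0167 F [ 0.291  -1.7992  0.6333] T [-0.1503 -0.0239 -0.0251]
strip ((585.28271484375, -19.525203704833984), (12.729339599609375, 81.35688781738281), 89.2776870727539)
[[544.5, -25.399999618530273], [625.9000244140625, -26.399999618530273], [626.0, -13.699999809265137], [544.7000122070312, -12.600000381469727]]
```

About 6 mm remain. I creep in short calls and read the force after each.

Call:
step_arm(commands=[0,1,0,0,0,2,0,0,0,3,0,0,0,3.5,0,0])

```text
t: 9.4
eef_pos: [0.5869, -0.0372, 0.0295]
tcp_rot: [0.01, 1.568, -0.009]
ft_force: [-0.3, -2.2, 0.6]
opening: 0.0501
```

Call:
step_arm(commands=[0,0.5,0,0,0,1,0,0,0,1,0,0])

```text
t: 9.65
eef_pos: [0.5869, -0.0362, 0.0295]
tcp_rot: [0.01, 1.568, -0.009]
ft_force: [0.4, -3.1, 1.0]
opening: 0.0501
```

Call:
step_arm(commands=[0,0.5,0,0,0,1,0,0,0,1,0,0])

```text
t: 9.9
eef_pos: [0.5869, -0.0351, 0.0295]
tcp_rot: [0.01, 1.568, -0.009]
ft_force: [0.1, -2.3, 0.5]
opening: 0.0503
```

Call:
step_arm(commands=[0,0.5,0,0,0,1,0,0,0,1,0,0])

```text
t: 10.15
eef_pos: [0.5869, -0.034, 0.0295]
tcp_rot: [0.01, 1.568, -0.009]
ft_force: [-0.6, -2.5, 0.9]
opening: 0.0499
```

Call:
step_arm(commands=[0,0.4,0,0,0,0.8,0,0,0,0.8,0,0])

```text
t: 10.4
eef_pos: [0.5869, -0.0331, 0.0295]
tcp_rot: [0.011, 1.568, -0.009]
ft_force: [0.2, -2.3, 1.8]
opening: 0.0501
```

Call:
step_arm(commands=[0,0.4,0,0,0,0.8,0,0,0,0.8,0,0])

```text
t: 10.65
eef_pos: [0.5869, -0.0322, 0.0295]
tcp_rot: [0.01, 1.568, -0.009]
ft_force: [0.2, -2.4, -0.6]
opening: 0.0499
```

Call:
step_arm(commands=[0,0.4,0,0,0,0.8,0,0,0,0.8,0,0])

```text
t: 10.9
eef_pos: [0.587, -0.0319, 0.0295]
tcp_rot: [0.01, 1.568, -0.009]
ft_force: [0.7, -4.4, 0.7]
opening: 0.05
```

```bash
python3 look.py w9
```

```text
[ 0.587  -0.0319  0.0295] [0.012  0.9999 0.0003] 10.9 F [ 0.6821 -4.4283  0.6506] T [-0.7877  0.054   0.0318]
strip ((585.3845825195312, -10.679616928100586), (12.730140686035156, 81.35054779052734), 89.28900146484375)
[[544.5999755859375, -16.5], [626.0, -17.5], [626.0999755859375, -4.800000190734863], [544.7999877929688, -3.799999952316284]]
```

Contact is beginning: the last call advanced 0.3 mm of the 0.8 mm commanded, with force rising. A little more will seat it on both pins.

Call:
step_arm(commands=[0,0.5,0,0,0,1,0,0,0,1,0,0])

```text
t: 11.2
eef_pos: [0.587, -0.0318, 0.0295]
tcp_rot: [0.008, 1.568, -0.01]
ft_force: [-0.3, -6.3, -0.1]
opening: 0.0502
```

Call:
step_arm(commands=[0,0.5,0,0,0,1,0,0,0,1,0,0])

```text
t: 11.45
eef_pos: [0.587, -0.0317, 0.0296]
tcp_rot: [0.007, 1.568, -0.011]
ft_force: [0.0, -6.9, 0.2]
opening: 0.05
```

Call:
step_arm(commands=[0,1,0,0,0,2,0,0,0,2,0,0,0,2,0,0])

```text
t: 11.78
eef_pos: [0.5872, -0.0316, 0.0296]
tcp_rot: [0.004, 1.568, -0.012]
ft_force: [-0.2, -9.3, 0.1]
opening: 0.05
```

```bash
python3 look.py w10
```

```text
[ 0.5872 -0.0316  0.0296] [ 0.01    0.9999 -0.0054] 11.7833 F [-0.1859 -9.2796  0.1272] T [-1.6063  0.121  -0.0584]
strip ((585.5148315429688, -10.710081100463867), (12.309012413024902, 81.40519714355469), 89.38687896728516)
[[544.7000122070312, -16.399999618530273], [626.0999755859375, -17.299999237060547], [626.2999877929688, -5.0], [544.9000244140625, -4.099999904632568]]
```

View pics/w10.png

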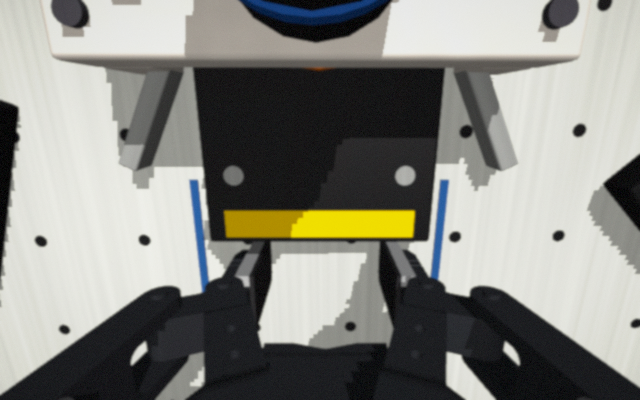

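It is seated: 9 N, with no further advance. The carrier is centred under the beam at u = 195 to 445. Now I back straight off and rise.

Call:
step_arm(commands=[0,-3,0,0,0,-8,0,0,0,-16,0,0,0,-26,0,0,0,-40,0,0,0,-60,0,0,0,-60,0,0,-40,-60,0,0,-80,-60,0,0,-120,-60,0,0,-160,-40,0,0,-200,0,0,0,-240,40,0,0,-290,80,0,0,-300,100,0,0,-300,100,0,0,-300,100,0,0,-300,100,0,0])

```text
t: 13.33
eef_pos: [0.588, 0.0711, 0.3312]
tcp_rot: [0.002, 1.564, -0.01]
ft_force: [0.3, -0.4, -0.5]
opening: 0.0496
```

```bash
python3 look.py w11; python3 - <<'E'
from h import *
im=cv2.imread("pics/w11.png")
im=manip.camera("top")[:,:,::-1]; cv2.imwrite("pics/t11.png",cv2.resize(im[90:300,160:470],None,fx=2.58,fy=2.58,interpolation=cv2.INTER_CUBIC))
im=manip.camera("side")[:,:,::-1]; cv2.imwrite("pics/s11.png",cv2.resize(im[120:270,230:430],None,fx=4,fy=4,interpolation=cv2.INTER_CUBIC))
E
```

```text
[0.588  0.0711 0.3312] [ 0.0078  1.     -0.0051] 13.3333 F [ 0.3016 -0.4102 -0.4939] T [-0.0596 -0.0377 -0.0448]
strip ((585.289306640625, -10.787604331970215), (13.365435600280762, 80.20964813232422), 89.44364929199219)
[[545.0999755859375, -17.100000381469727], [625.2999877929688, -17.899999618530273], [625.5, -4.5], [545.2999877929688, -3.700000047683716]]
```

View pics/w11.png

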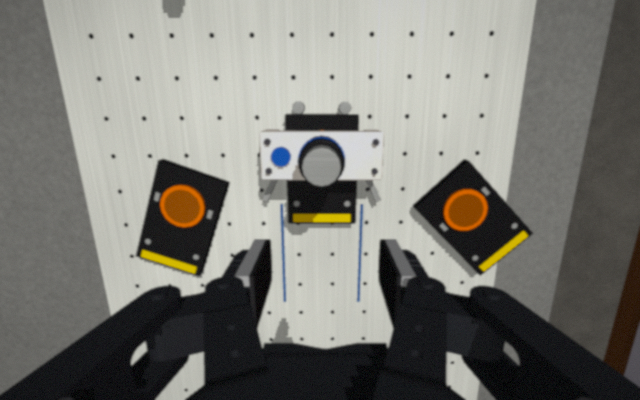

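View pics/s11.png

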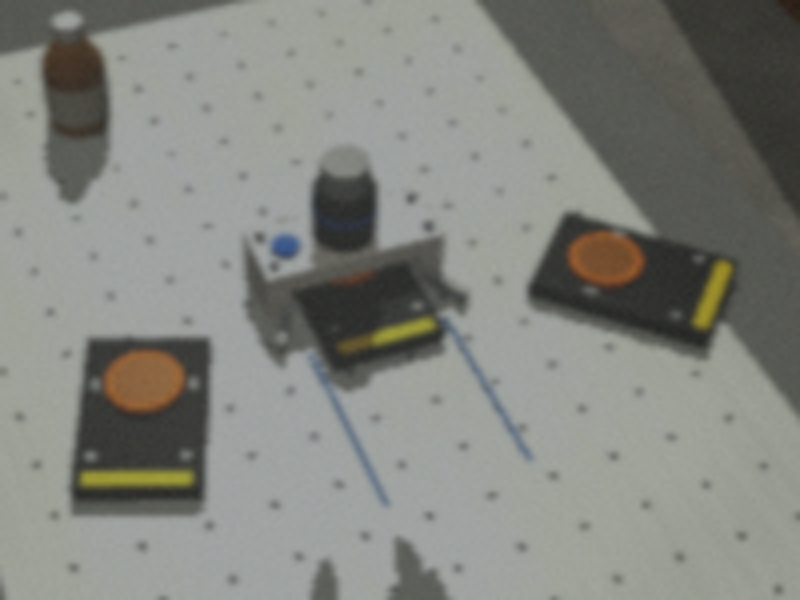

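```bash
python3 - <<'E'
from h import *
im=cv2.imread("pics/w11.png");cv2.imwrite("pics/w11c.png",cv2.resize(im[90:235,245:400],None,fx=4,fy=4,interpolation=cv2.INTER_CUBIC))
M=model("wrist")
for n,p,z in(("front L",(286.5,114.5),.016),("front R",(357.5,114.5),.016),("pinL",(299,107),.018),("pinR",(345,107),.018)): print(n,(plane(M,*p,z)*1000).round(1))
for p in((261,131.5),(382,131.5),(381.5,180.5),(261.5,179.5)): print("beam",(plane(M,*p,.047)*1000).round(1))
E
```

```text
front L [537.9 127.6  16. ]
front R [628.4 126.6  16. ]
pinL [554.3 136.6  18. ]
pinR [612.3 136.   18. ]
beam [510.1 109.   47. ]
beam [655.1 107.4  47. ]
beam [656.7  47.3  47. ]
beam [506.9  50.1  47. ]
```

View pics/w11c.png

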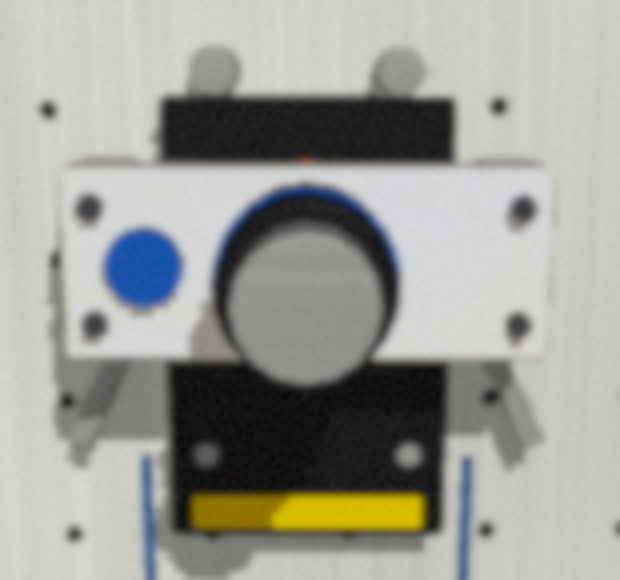

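View pics/t11.png

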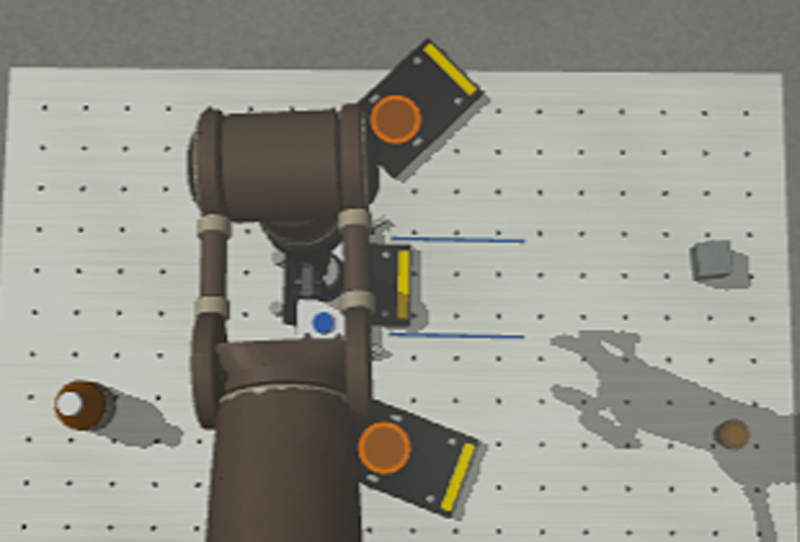

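The front edge lies along both pins, at (216,97) and (398,97) in the enlarged crop. The bottle, cube and objective have the same pixels as at the start, and the hand is clear. Handing in.

```bash
python3 -c "
from cell import manip
print(manip.sign_off(), manip.sense()['t'])"
```

```text
the job is handed in; nothing more can be done
the job is handed in; nothing more can be done
```

I pushed the rightmost black carrier under the bridge with two spread fingertips on its rear edge. About 12 mm of sideways offset came out on the way in. I seated it against both stop pins with about 9 N measured at the wrist, then backed straight off and handed in at about 13.5 s. The sign-off gives no verdict.

**Last checks:**
- **Position:** the dish itself is hidden under the beam, so I worked its place out from the rear strip. That puts it at about (586, 81.4) mm, against a lens axis of about (586, 80) mm.
- **Squareness:** the carrier's edge directions (0.010–0.012 rad) match the bridge's (about 0.012–0.017 rad).
- **Stops:** the front edge meets both pins in the enlarged view.
- **Bystanders:** the bottle, objective and filter cube show no visible move in the top view. The hand is about 0.3 m up and touching nothing.

**Small disagreements:**
- The pins' line, the lane lines and the beam's edges differed by up to about 0.015 rad in the bridge's direction.
- The last wrist view put the front edge about 1 mm short of the pins' faces. That is within the 2 mm calibration, and the force and lack of further travel showed contact.

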